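Clamp a glued phone squarely in a twin-screw press

ROBOT

A 6-joint arm with a two-finger parallel gripper is mounted at the origin on the work surface. World frame = base frame: x ahead of the robot, y to its left, z up, the work surface at z = 0. Lengths are in mm, angles in rad, forces in N, time in s.
With the tool pointing down it reaches from about 300 to 775 mm from the base axis. Payload 14.6 kg.
Tool frame: the origin (TCP) lies between the finger pads; the fingertips stand 11 mm ahead of it and the grasp point (between the pads) lies 8 mm behind it; z points along the fingers, y is the line along which they close (so a half turn about z gives the same grasp; the last joint's range is limited). The gripper opens to 94 mm and grips with 3 to 60 N. Pads are 16 mm wide; open, the fingers measure 119 mm over their backs; the gripper's body (75 mm by 177 mm) begins 78 mm behind the grasp point.
Start: joints at [-1.399, 0.3, 1.521, -0, 1.321, -0.067], TCP at [130.089, -534.384, 216.446] pointing down, gripper open.
Joint ranges: [-3.03, 3.03], [-0.79, 2.21], [0.23, 2.52], [-1.04, 4.18], [0, 3.07], [-2.55, 2.55]. Speed limits (rad/s): [2.22, 2.22, 2.57, 3.14, 3.14, 3.14].

INTERFACE

Orientations are given as [roll, pitch, yaw] about the fixed x, y, z axes, in that order (R = Rz(yaw) Ry(pitch) Rx(roll)).
In Python, from cell import manip gives the robot as it stands. The module is installed in compiled form; this text tells all that it offers.
- The arm moves only by the tool arm_command, never from a script. Its argument "rows" is one flat list of numbers, 5 for each row, row after row: the shift along the world's x, y, z in mm, then the turn about the world's z in degrees, then the finger opening in mm, from 0 to 94. In form: [dx, dy, dz, twist, jaw, dx, dy, dz, twist, jaw, ...]. A call has 1 to 5 rows; each row shifts and turns the commanded pose from where the row before left it; what a row does not reach is not made up. A row lasts 1/8 s, in which the tool goes at most 62.5 mm and 10.7 degrees, less where a joint would pass 70% of its speed; a pose out of reach is approached as far as the arm can. A call is refused whole if a number of a shift passes 62.5 or a number of a turn 10.7, either way. A call with a gripper value outside its range is refused whole. The fingers move at their own pace and stop on an object; "newtons" is the grip in N (left out, the last holds). Time passes only in rows, so rows that do not move let the fingers close. It gives the time, the measured TCP pose, the force and the opening at its end, in the units of the state.
- manip.read_state(): the state, without advancing time (a new reading comes with each control period).
- manip.camera(name): name is "scene" or "top" or "wrist"; returns a dict with "image" (420x560x3 uint8, blue, green, red), "z_map" (420x560 float32, mm along the optical axis (not along the pixel's ray), 0 where there is no reading), "fx", "fy", "cx", "cy" (pixels), "D" ([k1, k2, p1, p2, k3] as OpenCV has them; the pictures are not rectified), "pose" (4x4, takes a point from camera to world coordinates). Camera axes: x right, y down, z forward; pixel columns grow to the right and rows downward; lengths in mm; the calibration is good to about 2 mm. A picture is of the moment at which its call begins.
- manip.sign_off(): hands the job in, once; it reports no verdict.
The state is a dict: "clock": time; "joints": joint angles; "qd": joint speeds; "effort": joint torques, N m; "eef_pos": TCP position; "eef_rot": TCP orientation; "wrist_force": force on the tool from outside, world axes, zero at the start; "moment": the same for the moment, N m; "finger_gap": finger opening in mm.
Only numpy, scipy, OpenCV 4.12 (cv2) and the standard library are available. Lean on these libraries where they do the work, as an engineer would, in place of code of your own. Each camera call takes 0.05 s, during which the arm holds its last target. There are 200 camera calls.

TASK

Slide the tray with the glued phone fully home under the bar of the press, then bring the bar down by turning its two red knobs clockwise, alternately and a little at a time, so that the bar never hangs more than about 5 mm lower at one end than at the other. Stop when both sprung rubber feet press firmly on the phone, with about 40 N each (25 to 55 N will do; far more cracks the glass), and leave the bar level to within 2 mm, the phone on its tray and the other things on the bench undisturbed.

Things in the scene. Friction and masses are not known exactly. Their poses are not given: they have to be found in the camera images.
- press: Fixed gluing press: aluminium base plate 225 x 310 x 12 mm with two upright threaded posts 230 mm apart that carry a steel bar; on each post a captive red wing nut (knob) rides on the bar. Origin on the table under the middle of the bar; x points the way the tray slides home, y along the bar to the left end, z up. Its place and yaw (up to 20 degrees) vary. The base reaches from x = -170 to +55 mm
- tray (a joint): Black tray that carries the phone along the press's x axis: 0 = pulled out (as at the start), 0.100 m = home against the back stop, under the bar. Slides with about 3 N of friction and stays where it is left
- tray_handle (a point): Middle of the top edge of the tray's orange upright tab, 12 mm thick (along the sliding direction), 44 mm wide, its top 77 mm above the table, standing free from about 25 mm above the table up. With the tray home it stands 67 mm in front of the line of the knobs
- knob_left_grip (a point): Point on the axis of the left (+y of the press) knob's red wing, at the height to grip: about 109 mm above the table with the knob at 0, sinking with the bar's left end. The wing is 44 mm long, 14 mm thick and 30 mm high, the point 10 mm below its top; it floats on a soft spring (0.1 N per mm, +-9 mm) above a black disc 44 mm wide. The point turns with the knob, x axis along the wing
- knob_right_grip (a point): The same on the right (-y) knob, which sinks with the bar's right end
- knob_left (a joint): Turn of the left knob, rad, growing clockwise from above; the wing lies along the press's x axis at 0. One radian lowers the left end of the bar by 4 mm. Starts between 0.1 and 0.7; stop at 7. Friction of about 0.22 N m resists turning either way and holds the screw; each 10 N on this screw adds 0.04 N m, so the mean of the moments felt after a small turn back and a small turn on shows the load
- knob_right (a joint): The same for the right knob and the right end of the bar
- bar: Steel bar 262 x 26 x 16 mm carried by the two screws. Origin in the middle of its underside, which is 55.5 mm above the table with both knobs at 0; y along the bar to the left, z up when level. Turning one knob alone loads both feet, so judge the load with the bar level, when each screw carries as much as one foot
- packing_rail (a point): Middle of the bar's underside. Below it a packing rail carries two black rubber feet, 57 mm left and right of the middle, on springs of 20 N per mm each. The packing sets how far the feet reach below the bar: 14 to 21 mm, alike for both, different every time and not measured, so the landing on the phone has to be felt
- bar_end_left (a point): Point on the top face of the bar at the left screw, 16 mm above its underside
- bar_end_right (a point): The same at the right screw
- phone: Dark blue phone lying loose, back up, in the tray's low rim, 150 (along the bar) x 72 x 9 mm. Origin at the centre of its underside, 22 mm above the table; its back is 31 mm above the table
- flux_jar: Bystander: small amber jar, 30 mm wide and 30 mm tall, on the front left corner of the press's base; origin under its centre
- screw_dish: Bystander: steel dish 40 mm wide, 14 mm tall, on the front right corner of the press's base; origin under its centre
- tape_roll: Bystander: roll of yellow tape, 72 mm wide, 20 mm tall; origin under its centre
- solder_spool: Bystander: metal spool, 54 mm wide, 36 mm tall; origin under its centre
- driver: Bystander: blue screwdriver 160 mm long, lying
- tweezers: Bystander: steel tweezers 130 mm long, lying
- multimeter: Bystander: blue multimeter 190 x 90 x 40 mm, lying
There are look-alikes about, which are no part of the job. There is more than one size of the phone; the one meant has the size given above.

How it is judged:
By the outcome, as a careful person would: the job done as asked, in the order asked, and still so for the second after the job is handed in, with the robot touching nothing.
It also fails if it takes over 72 s, if anything falls off the work surface, if the arm or the gripper's body presses on something with over 40 N, if the wrist force passes 120 N, or if a joint passes its speed limit or range.

## Working session

There is one attempt and no reset: what is moved stays moved. The work goes in short steps, Python scripts to look and compute and a tool call to move; the robot and the scene stay as the last step left them, time stands still between calls to the robot, and variables do not carry over. Pictures are saved under pics/ and viewed, on a budget of 10 in all, crops included, one or two more only if the job needs it, and the job is handed in when it is done.

Besides the shell and the picture viewer there is one more tool, called after "Request:" by a JSON object that holds its "fn" and its "kwargs". arm_command: Moves the arm, as the interface text tells. Its arguments: {"type":"object","properties":{"rows":{"type":"array","items":{"type":"number"}},"newtons":{"type":"number"}},"required":["rows"]}

```bash
mkdir -p pics
cat > h.py <<'E'
import numpy as np, cv2
from cell import manip
def cam(n,save=None):
    c=manip.camera(n)
    if save: cv2.imwrite('pics/'+save,c['image'])
    c['K']=np.array([[c['fx'],0,c['cx']],[0,c['fy'],c['cy']],[0,0,1.]]);c['D']=np.array(c['D'],float);c['pose']=np.array(c['pose'])
    return c
def ray(c,uv):
    p=cv2.undistortPoints(np.array(uv,float).reshape(-1,1,2),c['K'],c['D']).reshape(-1,2)
    d=np.c_[p,np.ones(len(p))]@c['pose'][:3,:3].T
    return c['pose'][:3,3],d
def onz(c,uv,z):
    o,d=ray(c,uv); return o+d*((z-o[2])/d[:,2])[:,None]
def cloud(c):
    h,w=c['z_map'].shape; u,v=np.meshgrid(np.arange(w),np.arange(h))
    o,d=ray(c,np.c_[u.ravel(),v.ravel()]); P=o+d*c['z_map'].reshape(-1,1)
    return P.reshape(h,w,3)
E
python3 - <<'E'
from h import *
a=cam('scene','s0.png');b=cam('top','t0.png')
cv2.imwrite('pics/st.png',np.vstack([cv2.resize(a['image'],(400,300)),cv2.resize(b['image'],(400,300))]))
for c in (a,b): print(c['pose'].round(2).tolist(),c['fx'])
print(manip.read_state())
E
```

```text
[[0.6, 0.6, -0.53, 1045.26], [0.8, -0.45, 0.4, -436.97], [-0.0, -0.66, -0.75, 889.43], [0.0, 0.0, 0.0, 1.0]] 395.3924847934856
[[0.01, -0.98, 0.18, 323.6], [-1.0, -0.01, -0.02, 8.39], [0.02, -0.18, -0.98, 1051.98], [0.0, 0.0, 0.0, 1.0]] 409.99216169723667
{'clock': 0.1, 'joints': array([-1.39860732e+00,  3.00416536e-01,  1.52152447e+00, -1.63807513e-06,
        1.32071031e+00, -6.66009556e-02]), 'qd': array([-0.00059124,  0.00013057, -0.00124766, -0.00245046,  0.00024638,
       -0.00131561]), 'effort': array([ 1.46904367e-03, -5.32643545e+01, -3.53284907e+01,  7.09875533e-02,
        2.35305307e-02, -6.17485557e-05]), 'eef_pos': array([ 130.04670062, -534.16782939,  215.9402024 ]), 'eef_rot': array([-3.14053623e+00, -6.88728178e-05,  2.38790329e-01]), 'wrist_force': array([ 0.28094977, -0.57175699, -0.00598034]), 'moment': array([ 0.03861684,  0.03546416, -0.00504538]), 'finger_gap': 94.01576051316174}
```

View pics/t0.png

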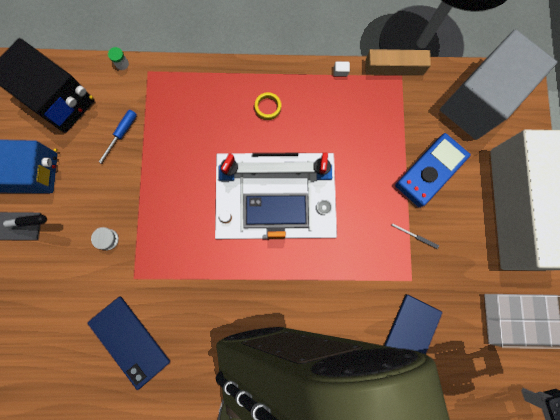

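View pics/s0.png

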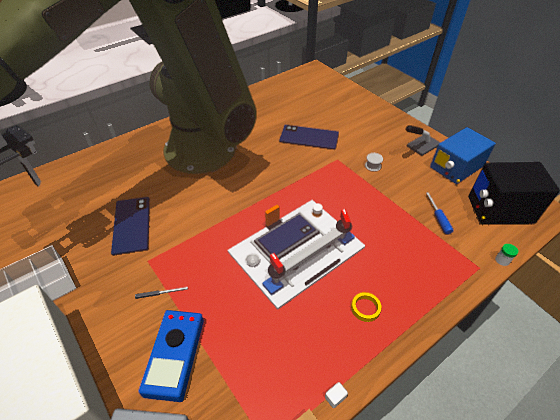

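Top view: the press is at about (277,195), with knobs at (229,163) and (323,165) and the orange tab at (277,234). The phone on the tray is at (277,210). Look-alike phones lie loose at (128,342) and (413,322). The red mat could be mistaken for the red knobs by colour, but it lies flat on the table. The knobs stand about 110 mm up, so height separates them.

Run:
```python
from h import *
C={}
for n in('top','scene'):
    c=cam(n);P=cloud(c);hsv=cv2.cvtColor(c['image'],cv2.COLOR_BGR2HSV);H,S,V=cv2.split(hsv)
    inb=(P[...,0]>300)&(P[...,0]<650)&(abs(P[...,1])<250)
    red=((H<6)|(H>174))&(S>150)&(P[...,2]>80)&(P[...,2]<140)&inb
    org=(H>8)&(H<20)&(S>150)&(P[...,2]>35)&(P[...,2]<95)&inb
    for nm,m in(('red',red),('org',org)):
        k,l,st,ce=cv2.connectedComponentsWithStats(m.astype('uint8'))
        for i in range(1,k):
            if st[i,4]<12: continue
            q=P[l==i]; t=q[q[:,2]>np.percentile(q[:,2],90)-4]
            (r,sz,an)=cv2.minAreaRect(t[:,:2].astype('float32'))
            print(n,nm,ce[i].round(1),st[i,4],'topmean',t.mean(0).round(1),'zmax',q[:,2].max().round(1),'rect',np.round(r,1),np.round(sz,1),round(an,1))
    C[n]=c
    # white base and bar
    w=(S<60)&(V>120)&inb
    b=w&(P[...,2]>5)&(P[...,2]<20); q=P[b]; print('base',q.shape,q.mean(0).round(1),cv2.minAreaRect(q[:,:2].astype('float32')))
    b=(P[...,2]>62)&(P[...,2]<78)&inb&(S<80); q=P[b]; print('bar',q.shape,q.mean(0).round(1),cv2.minAreaRect(q[:,:2].astype('float32')))
```

```text
top red [227.5 162.7] 123 topmean [603.2 115.6 118.2] zmax 121.7 rect [602.4 116. ] [12.8 43. ] 61.7
top red [323.3 161.8] 109 topmean [ 608.7 -113.   119.2] zmax 122.8 rect [ 607.  -112.5] [13.1 41.7] 82.1
top org [276.2 234.2] 111 topmean [438.   -2.3  77.5] zmax 81.1 rect [438.3  -2. ] [10.1 38.3] 0.2
base (4854, 3) [532.    2.   12.6] ((543.7387084960938, -0.37261962890625), (217.84591674804688, 310.89447021484375), 1.077719807624817)
bar (926, 3) [603.3   3.1  70.7] ((596.2945556640625, 10.50372314453125), (201.82240295410156, 230.88497924804688), 45.435909271240234)
scene red [345.2 219.2] 120 topmean [605.7 109.7 116.3] zmax 119.1 rect [603.6 111.2] [13.1 43.9] 64.3
scene red [276.3 263.4] 137 topmean [ 609.9 -118.6  118.1] zmax 120.6 rect [ 607.2 -117.7] [14.5 42.8] 83.9
scene org [271.9 213.9] 166 topmean [438.2  -6.3  75.6] zmax 78.7 rect [437.7  -6.6] [14.6 42.5] 2.3
base (3443, 3) [556.7 -23.9  11.6] ((542.6029663085938, -3.5703887939453125), (219.1602020263672, 311.612548828125), 0.9051288366317749)
bar (746, 3) [607.   -9.2  69.8] ((607.4092407226562, -5.52734375), (41.77968215942383, 266.75238037109375), 2.160862445831299)
```

Request:
{"fn": "arm_command", "kwargs": {"rows": [25.5,44,0,6.4,60,25.5,44,0,6.4,40,25.5,44,0,6.4,40,25.5,44,0,6.4,40,25.5,44,0,6.4,40], "newtons": 15}}

```text
clock: 0.82
eef_pos: [258.1, -312.9, 216.4]
eef_rot: [3.141, -0.0, 0.801]
wrist_force: [1.1, -0.7, 0.4]
finger_gap: 47.1
```

Request:
{"fn": "arm_command", "kwargs": {"rows": [25.5,44,0,6.4,40,25.5,44,0,6.4,40,25.5,44,0,6.4,40,25.5,44,0,6.4,40,25.5,44,0,6.4,40]}}

```text
clock: 1.45
eef_pos: [385.7, -92.8, 216.6]
eef_rot: [3.141, 0.0, 1.359]
wrist_force: [0.2, -1.4, 0.5]
finger_gap: 39.8
```

Request:
{"fn": "arm_command", "kwargs": {"rows": [25.5,44,0,6.4,40,25.5,44,0,6.4,40,0,0,0,0,40]}}

```text
clock: 1.82
eef_pos: [436.7, -4.1, 216.1]
eef_rot: [-3.141, -0.0, 1.584]
wrist_force: [0.4, -0.4, -1.1]
finger_gap: 40.3
```

Run:
```python
from h import *
s=manip.read_state();print({k:np.round(s[k],3) for k in('clock','joints','eef_pos','eef_rot','wrist_force','moment','finger_gap')})
c=cam('wrist','w0.png');print(c['pose'].round(2).tolist(),c['fx'])
```

```text
{'clock': np.float64(1.825), 'joints': array([-0.094,  0.045,  1.821,  0.   ,  1.277, -0.107]), 'eef_pos': array([436.734,  -4.136, 216.107]), 'eef_rot': array([-3.141, -0.   ,  1.584]), 'wrist_force': array([ 0.433, -0.357, -1.086]), 'moment': array([-0.012, -0.07 , -0.028]), 'finger_gap': np.float64(40.269)}
[[1.0, 0.01, 0.0, 435.41], [0.01, -0.96, -0.26, 71.75], [-0.0, 0.26, -0.96, 384.72], [0.0, 0.0, 0.0, 1.0]] 360.2933660608475
```

View pics/w0.png

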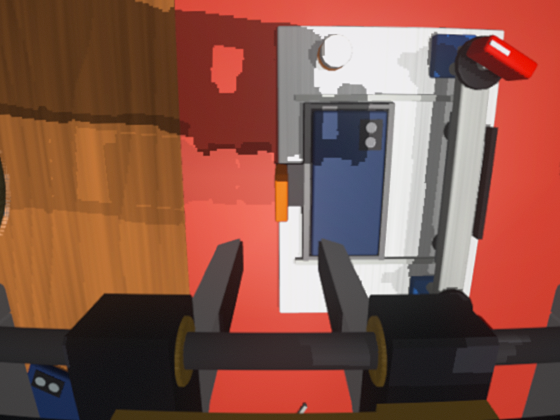

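The close view confirms the choice: orange tab at (281,195) in line with the open fingers, phone with its camera pair in the tray at (347,180), left knob at (505,58).

Run:
```python
from h import *
c=cam('wrist');P=cloud(c);H,S,V=cv2.split(cv2.cvtColor(c['image'],cv2.COLOR_BGR2HSV))
for nm,m in(('org',(H>8)&(H<20)&(S>150)&(P[...,2]>40)&(P[...,2]<95)&(P[...,1]<60)&(P[...,1]>-60)&(P[...,0]>410)&(P[...,0]<470)),('red',((H<6)|(H>174))&(S>150)&(P[...,2]>85)&(P[...,2]<130)&(P[...,0]>550))):
    q=P[m];t=q[q[:,2]>np.percentile(q[:,2],90)-4];print(nm,len(q),np.percentile(q[:,2],[5,95]),t.mean(0),cv2.minAreaRect(t[:,:2].astype('float32')))
```

```text
org 661 [58.18586995 78.47717999] [436.85857242  -4.46068275  77.29469865] ((437.07293701171875, -5.124147415161133), (10.616446495056152, 42.72134017944336), 0.4438668191432953)
red 1884 [ 93.65583228 118.63614123] [601.51185771 107.48089888 117.32567055] ((619.5452880859375, 8.555870056152344), (40.57826614379883, 243.54254150390625), 10.232930183410645)
```

Request:
{"fn": "arm_command", "kwargs": {"rows": [0,0,-50,0,40,0,0,-50,0,40,0,0,-40,0,40,0,0,-14,0,40,0,0,0,0,5], "newtons": 12}}

```text
clock: 2.55
eef_pos: [436.0, -7.0, 62.7]
eef_rot: [-3.141, -0.0, 1.578]
wrist_force: [-0.3, -0.1, 1.2]
finger_gap: 32.9
```

Request:
{"fn": "arm_command", "kwargs": {"rows": [0,0,0,0,5,0,0,0,0,5,0,0,0,0,5]}}

```text
clock: 2.92
eef_pos: [437.4, -6.5, 63.6]
eef_rot: [3.138, 0.0, 1.579]
wrist_force: [5.5, -0.1, 0.6]
finger_gap: 11.7
```

Request:
{"fn": "arm_command", "kwargs": {"rows": [10,0.2,0,0,5,20,0.4,0,0,5,20,0.4,0,0,5,20,0.4,0,0,5,20,0.4,0,0,5]}}

```text
clock: 3.55
eef_pos: [527.0, -4.7, 63.6]
eef_rot: [3.141, 0.001, 1.58]
wrist_force: [-4.4, -1.8, 10.4]
finger_gap: 11.9
```

Request:
{"fn": "arm_command", "kwargs": {"rows": [5,0,0,0,5,3,0,0,0,5,2,0,0,0,5]}}

```text
clock: 3.92
eef_pos: [536.5, -4.6, 63.5]
eef_rot: [3.141, 0.0, 1.579]
wrist_force: [-3.0, -0.2, 9.5]
finger_gap: 12.2
```

Request:
{"fn": "arm_command", "kwargs": {"rows": [1.5,0,0,0,5,0,0,0,0,5]}}

```text
clock: 4.18
eef_pos: [537.4, -4.6, 63.5]
eef_rot: [-3.141, 0.0, 1.58]
wrist_force: [-6.3, -0.6, 10.8]
finger_gap: 12.1
```

Request:
{"fn": "arm_command", "kwargs": {"rows": [1.0,0,0,0,5,0,0,0,0,5]}}

```text
clock: 4.42
eef_pos: [537.5, -4.6, 63.5]
eef_rot: [-3.139, 0.0, 1.58]
wrist_force: [-14.2, -0.3, 15.6]
finger_gap: 12.4
```

Request:
{"fn": "arm_command", "kwargs": {"rows": [0,0,0,0,40,0,0,0,0,40,0,0,45,0,40,0,0,50,10.2,50,9,-14,12,10.2,50]}}

```text
clock: 5.05
eef_pos: [548.6, -18.3, 172.9]
eef_rot: [3.137, 0.002, 1.942]
wrist_force: [-0.7, -0.5, -0.8]
finger_gap: 49.9
```

Request:
{"fn": "arm_command", "kwargs": {"rows": [10,-16,0,10.2,50,10,-16,0,10.2,50,10,-16,0,10.2,50,10,-16,0,10.2,50,10,-16,0,10.2,50]}}

```text
clock: 5.68
eef_pos: [597.9, -99.1, 169.3]
eef_rot: [3.142, -0.0, 2.831]
wrist_force: [-0.8, -0.6, 0.0]
finger_gap: 49.9
```

Request:
{"fn": "arm_command", "kwargs": {"rows": [10,-16,0,10.2,50,0,0,0,0,50]}}

```text
clock: 5.92
eef_pos: [607.7, -115.2, 169.0]
eef_rot: [3.142, -0.0, 3.001]
wrist_force: [-0.1, 0.1, 0.4]
finger_gap: 50.3
```

```bash
cat >> h.py <<'E'
def knob(c,R):  # red wing near R, returns centre of top & wing angle
    P=cloud(c);H,S,V=cv2.split(cv2.cvtColor(c['image'],cv2.COLOR_BGR2HSV))
    m=((H<6)|(H>174))&(S>150)&(P[...,2]>80)&(P[...,2]<130)&(np.hypot(P[...,0]-R[0],P[...,1]-R[1])<40)
    q=P[m]; zt=np.percentile(q[:,2],95); t=q[q[:,2]>zt-4]
    r=cv2.minAreaRect(t[:,:2].astype('float32')); a=r[2]+(90 if r[1][0]<r[1][1] else 0)
    print('knob n',len(t),'ztop',round(zt,1),'c',np.round(r[0],1),'sz',np.round(r[1],1),'ang',round((a+90)%180-90,1))
E
python3 - <<'E'
from h import *
s=manip.read_state();print(s['eef_pos'],s['eef_rot'],s['wrist_force'],s['moment'],s['joints'])
c=cam('wrist','w1.png');knob(c,(607,-115))
t=cam('top');knob(t,(607,-115));knob(t,(603,113))
E
```

```text
[ 607.6975389  -115.22878802  169.03394134] [ 3.14156356e+00 -3.66391688e-04  3.00119371e+00] [-0.09456848  0.13629499  0.40975489] [ 0.01933503 -0.18121641 -0.00147038] [-2.46594073e-01  4.91417323e-01  1.36788719e+00 -1.03349212e-05
  1.28265555e+00 -1.67698852e+00]
knob n 1163 ztop 120.0 c [ 605.6 -117. ] sz [13.9 43.2] ang -6.8Traceback (most recent call last):
  File "<stdin>", line 4, in <module>
  File "h.py", line 21, in knob
    q=P[m]; zt=np.percentile(q[:,2],95); t=q[q[:,2]>zt-4]
               ~~~~~~~~~~~~~^^^^^^^^^^^
    return _quantile_unchecked(
        a, q, axis, out, overwrite_input, method, keepdims, weights)
    return _ureduce(a,
                    func=_quantile_ureduce_func,
    ...<5 lines>...
                    overwrite_input=overwrite_input,
                    method=method)
    r = func(a, **kwargs)
    result = _quantile(arr,
                       quantiles=q,
    ...<2 lines>...
                       out=out,
                       weights=wgt)
    slices_having_nans = np.isnan(arr[-1, ...])
                                  ~~~^^^^^^^^^
IndexError: index -1 is out of bounds for axis 0 with size 0
```

View pics/w1.png

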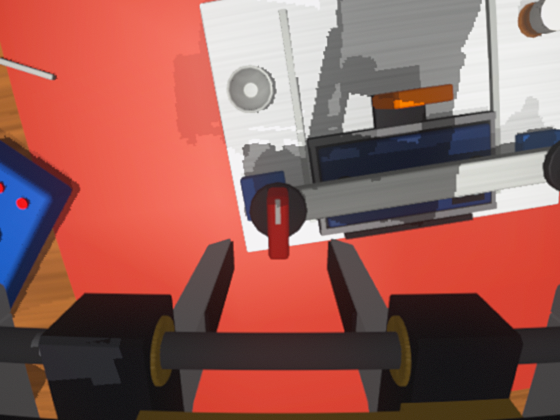

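Wrist view: right wing at (280,225), centred between the fingers and aligned with them to about 1°. The tray is home under the bar with the phone on it.

Request:
{"fn": "arm_command", "kwargs": {"rows": [-1.5,-0.7,-30,1.0,40,0,0,-28,0,40,0,0,-7,0,40,0,0,0,0,5,0,0,0,0,5], "newtons": 60}}

```text
clock: 6.65
eef_pos: [606.6, -115.2, 105.8]
eef_rot: [-3.141, 0.002, 3.02]
wrist_force: [-0.8, -1.0, 0.5]
finger_gap: 23.3
```

Request:
{"fn": "arm_command", "kwargs": {"rows": [0,0,0,0,5,0,0,0,0,5]}}

```text
clock: 6.9
eef_pos: [606.4, -116.4, 105.3]
eef_rot: [-3.14, 0.002, 3.02]
wrist_force: [0.4, -6.1, 0.5]
finger_gap: 13.3
```

```bash
cat >> h.py <<'E'
def st():
    s=manip.read_state();print(round(s['clock'],2),'p',s['eef_pos'].round(1),'yaw',np.degrees(s['eef_rot'][2]).round(2),'F',s['wrist_force'].round(1),'M',s['moment'].round(3),'j6',s['joints'][5].round(3),'gap',round(float(s['finger_gap']),1))
E
python3 -c "from h import *;st()"
```

```text
6.9 p [ 606.4 -116.4  105.3] yaw 173.05 F [ 0.4 -6.1  0.5] M [-1.25  -0.101  0.034] j6 -1.697 gap 13.3
```

Request:
{"fn": "arm_command", "kwargs": {"rows": [0,0,-0.6,-9,5,0,0,-0.6,-9,5,0,0,-0.6,-9,5,0,0,-0.6,-9,5,0,0,-0.6,-9,5]}}

```text
clock: 7.52
eef_pos: [606.5, -116.6, 102.3]
eef_rot: [-3.142, 0.003, 2.23]
wrist_force: [0.5, -8.7, 0.9]
finger_gap: 13.7
```

```bash
python3 -c "from h import *;st()"
```

```text
7.53 p [ 606.5 -116.6  102.3] yaw 127.75 F [ 0.5 -8.7  0.9] M [-1.55  -0.325  0.209] j6 -0.907 gap 13.7
```

Request:
{"fn": "arm_command", "kwargs": {"rows": [0,0,0,0,5]}}

```text
clock: 7.65
eef_pos: [606.5, -116.6, 102.3]
eef_rot: [3.142, 0.003, 2.232]
wrist_force: [-0.0, -8.9, -0.0]
finger_gap: 13.5
```

```bash
python3 -c "from h import *;st()"
```

```text
7.65 p [ 606.5 -116.6  102.3] yaw 127.9 F [-0.  -8.9 -0. ] M [-1.43  -0.36  -0.122] j6 -0.909 gap 13.5
```

Request:
{"fn": "arm_command", "kwargs": {"rows": [0,0,0,0,50,0,0,0,0,50,0,0,50,0,50,-1,55,17,6,50,-1,60,0,6,50]}}

```text
clock: 8.28
eef_pos: [604.6, 0.7, 170.4]
eef_rot: [3.14, 0.002, 2.447]
wrist_force: [0.4, 0.3, -0.5]
finger_gap: 49.8
```

Request:
{"fn": "arm_command", "kwargs": {"rows": [-1,60,0,6,50,-1,54,0,6,50,0,0,0,0,50]}}

```text
clock: 8.65
eef_pos: [601.6, 117.3, 168.6]
eef_rot: [3.141, -0.0, 2.66]
wrist_force: [-0.1, -0.3, -0.1]
finger_gap: 50.1
```

Run:
```python
from h import *
st();c=cam('wrist','w2.png');knob(c,(603,113))
```

```text
8.65 p [601.6 117.3 168.6] yaw 152.41 F [-0.1 -0.3 -0.1] M [ 0.051 -0.197  0.003] j6 -0.957 gap 50.1
knob n 1126 ztop 118.8 c [601.3 112.8] sz [13.8 43.3] ang -25.9
```

View pics/w2.png

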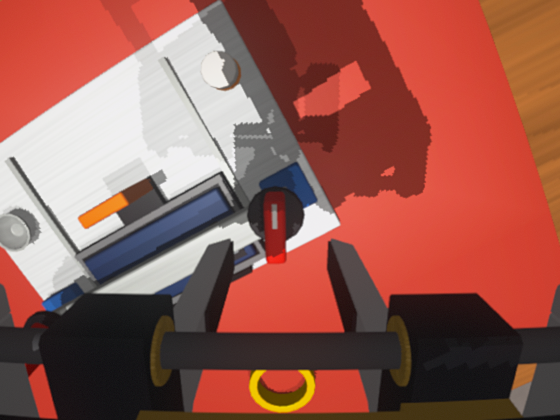

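Wrist view: left wing at (275,228), slightly off the finger centreline. I'll shift about 4 mm in −y and twist +1.5°.

Request:
{"fn": "arm_command", "kwargs": {"rows": [0.4,-4.3,-30,1.5,40,0,0,-28,0,40,0,0,-7,0,40,0,0,0,0,5,0,0,0,0,5]}}

```text
clock: 9.32
eef_pos: [603.1, 109.2, 104.7]
eef_rot: [3.141, 0.001, 2.68]
wrist_force: [0.3, -0.1, 0.2]
finger_gap: 23.6
```

Request:
{"fn": "arm_command", "kwargs": {"rows": [0,0,0,0,5,0,0,0,0,5]}}

```text
clock: 9.57
eef_pos: [604.1, 111.5, 105.2]
eef_rot: [3.136, 0.003, 2.681]
wrist_force: [7.5, 13.2, -0.3]
finger_gap: 13.3
```

```bash
python3 -c "from h import *;st()"
```

```text
9.57 p [604.1 111.5 105.2] yaw 153.61 F [ 7.5 13.2 -0.3] M [ 2.558 -1.632  0.059] j6 -0.99 gap 13.3
```

Request:
{"fn": "arm_command", "kwargs": {"rows": [1,2,0,0,5,0,0,-0.6,-10,5,0,0,-0.6,-10,5,0,0,-0.6,-10,5]}}

```text
clock: 10.07
eef_pos: [603.5, 111.0, 102.1]
eef_rot: [-3.141, 0.001, 2.151]
wrist_force: [-1.5, -3.0, -1.0]
finger_gap: 13.9
```

```bash
python3 -c "from h import *;st()"
```

```text
10.07 p [603.5 111.  102.1] yaw 123.26 F [-1.5 -3.  -1. ] M [-0.664  0.288  0.181] j6 -0.458 gap 13.9
```

Request:
{"fn": "arm_command", "kwargs": {"rows": [0,0,-0.6,-10,5,0,0,-0.6,-10,5]}}

```text
clock: 10.32
eef_pos: [602.8, 110.7, 100.5]
eef_rot: [-3.139, 0.001, 1.802]
wrist_force: [-6.1, -4.8, 0.3]
finger_gap: 13.6
```

```bash
python3 -c "from h import *;st()"
```

```text
10.32 p [602.8 110.7 100.5] yaw 103.25 F [-6.1 -4.8  0.3] M [-0.983  1.123  0.179] j6 -0.108 gap 13.6
```

Request:
{"fn": "arm_command", "kwargs": {"rows": [0,0,0,0,50,0,0,0,0,50,0,0,45,0,50,1,-57,0,6,50,1,-57,0,6,50]}}

```text
clock: 10.95
eef_pos: [605.7, -3.5, 146.3]
eef_rot: [3.14, 0.001, 2.025]
wrist_force: [0.3, 1.0, -0.8]
finger_gap: 49.7
```

Request:
{"fn": "arm_command", "kwargs": {"rows": [1,-57,0,6,50,1,-57.5,0,6.6,50,0,0,0,0,40,0,0,-22,0,40,0,0,-22,0,40]}}

```text
clock: 11.58
eef_pos: [607.7, -116.2, 101.3]
eef_rot: [3.141, 0.001, 2.239]
wrist_force: [-0.4, -0.1, -0.4]
finger_gap: 39.8
```

```bash
python3 -c "from h import *;st()"
```

```text
11.57 p [ 607.7 -116.2  101.3] yaw 128.26 F [-0.4 -0.1 -0.4] M [ 0.024 -0.114  0.03 ] j6 -0.916 gap 39.8
```

Shift slightly to the axis, grip, and turn the right knob.

Request:
{"fn": "arm_command", "kwargs": {"rows": [-1,-1,0,0,5,0,0,0,0,5,0,0,0,0,5,0,0,0,0,5]}}

```text
clock: 12.08
eef_pos: [607.2, -117.8, 102.3]
eef_rot: [3.14, 0.001, 2.237]
wrist_force: [3.7, 3.2, -0.3]
finger_gap: 13.4
```

```bash
python3 -c "from h import *;st()"
```

```text
12.07 p [ 607.2 -117.8  102.3] yaw 128.19 F [ 3.7  3.2 -0.3] M [ 0.531 -0.872 -0.152] j6 -0.918 gap 13.4
```

Request:
{"fn": "arm_command", "kwargs": {"rows": [0,0,-0.6,-9,5,0,0,-0.6,-9,5,0,0,-0.6,-9,5]}}

```text
clock: 12.45
eef_pos: [606.7, -118.2, 100.1]
eef_rot: [3.141, 0.001, 1.761]
wrist_force: [1.2, -0.8, -0.6]
finger_gap: 13.4
```

```bash
python3 -c "from h import *;st()"
```

```text
12.45 p [ 606.7 -118.2  100.1] yaw 100.91 F [ 1.2 -0.8 -0.6] M [-0.099 -0.307  0.134] j6 -0.442 gap 13.4
```

Request:
{"fn": "arm_command", "kwargs": {"rows": [0,0,-0.6,-9,5,0,0,-0.6,-9,5]}}

```text
clock: 12.7
eef_pos: [606.4, -118.4, 98.7]
eef_rot: [3.142, 0.001, 1.447]
wrist_force: [0.1, -1.7, 0.8]
finger_gap: 13.4
```

```bash
python3 -c "from h import *;st()"
```

```text
12.7 p [ 606.4 -118.4   98.7] yaw 82.9 F [ 0.1 -1.7  0.8] M [-0.196  0.093  0.234] j6 -0.128 gap 13.4
```

Request:
{"fn": "arm_command", "kwargs": {"rows": [0,0,0,0,50,0,0,0,0,50,0,0,46,0,50,-1,57,0,5,50,-1,57,0,5,50]}}

```text
clock: 13.32
eef_pos: [604.5, -3.1, 145.1]
eef_rot: [3.141, 0.0, 1.631]
wrist_force: [0.3, -0.0, -0.7]
finger_gap: 50.3
```

Request:
{"fn": "arm_command", "kwargs": {"rows": [-1,57,0,5,50,-1,57,0,5.4,50,0,0,0,0,40,0,0,-22,0,40,0,0,-22,0,40]}}

```text
clock: 13.95
eef_pos: [602.6, 109.1, 100.0]
eef_rot: [3.141, 0.0, 1.809]
wrist_force: [-0.1, -0.3, 0.5]
finger_gap: 39.9
```

```bash
python3 -c "from h import *;st()"
```

```text
13.95 p [602.6 109.1 100. ] yaw 103.64 F [-0.1 -0.3  0.5] M [-0.047 -0.092 -0.003] j6 -0.119 gap 39.9
```

Request:
{"fn": "arm_command", "kwargs": {"rows": [0,1.7,0,0,5,0,0,0,0,5,0,0,0,0,5,0,0,0,0,5]}}

```text
clock: 14.45
eef_pos: [602.6, 111.4, 101.0]
eef_rot: [3.141, 0.0, 1.808]
wrist_force: [-0.1, -2.4, 0.9]
finger_gap: 13.4
```

```bash
python3 -c "from h import *;st()"
```

```text
14.45 p [602.6 111.4 101. ] yaw 103.58 F [-0.1 -2.4  0.9] M [-0.385 -0.024 -0.022] j6 -0.114 gap 13.4
```

Request:
{"fn": "arm_command", "kwargs": {"rows": [0,0,-0.6,-9,5,0,0,-0.6,-9,5]}}

```text
clock: 14.7
eef_pos: [602.2, 111.4, 99.4]
eef_rot: [-3.141, 0.001, 1.489]
wrist_force: [-4.2, -3.0, 0.0]
finger_gap: 13.5
```

```bash
python3 -c "from h import *;st()"
```

```text
14.7 p [602.2 111.4  99.4] yaw 85.31 F [-4.2 -3.   0. ] M [-0.576  0.602  0.218] j6 0.205 gap 13.5
```

Request:
{"fn": "arm_command", "kwargs": {"rows": [0,0,-0.6,-9,5]}}

```text
clock: 14.82
eef_pos: [602.0, 111.4, 98.6]
eef_rot: [-3.14, 0.001, 1.332]
wrist_force: [-5.6, -2.2, 0.3]
finger_gap: 13.6
```

```bash
python3 -c "from h import *;st()"
```

```text
14.82 p [602.  111.4  98.6] yaw 76.31 F [-5.6 -2.2  0.3] M [-0.403  0.89   0.131] j6 0.362 gap 13.6
```

Request:
{"fn": "arm_command", "kwargs": {"rows": [0,0,-0.6,-9,5]}}

```text
clock: 14.95
eef_pos: [601.7, 111.4, 97.9]
eef_rot: [-3.14, 0.001, 1.175]
wrist_force: [-6.2, -1.5, -0.4]
finger_gap: 13.5
```

```bash
python3 -c "from h import *;st()"
```

```text
14.95 p [601.7 111.4  97.9] yaw 67.31 F [-6.2 -1.5 -0.4] M [-0.343  1.163  0.19 ] j6 0.519 gap 13.5
```

Request:
{"fn": "arm_command", "kwargs": {"rows": [0,0,0,0,50,0,0,0,0,50,0,0,46,0,50,1,-57,0,4,50,1,-57,0,4,50]}}

```text
clock: 15.58
eef_pos: [604.8, -3.4, 144.9]
eef_rot: [3.14, -0.0, 1.325]
wrist_force: [0.6, 0.3, -0.1]
finger_gap: 50.0
```

Request:
{"fn": "arm_command", "kwargs": {"rows": [1,-57,0,4,50,1,-57.5,0,3.6,50,0,0,0,0,40,0,0,-22,0,40,0,0,-23,0,40]}}

```text
clock: 16.2
eef_pos: [606.8, -116.1, 98.9]
eef_rot: [3.14, -0.0, 1.454]
wrist_force: [0.3, -0.8, 0.1]
finger_gap: 40.2
```

```bash
python3 -c "from h import *;st()"
```

```text
16.2 p [ 606.8 -116.1   98.9] yaw 83.28 F [ 0.3 -0.8  0.1] M [-0.061 -0.081  0.015] j6 -0.131 gap 40.2
```

Request:
{"fn": "arm_command", "kwargs": {"rows": [-0.5,-1.7,-0.5,0,5,0,0,0,0,5,0,0,0,0,5,0,0,0,0,5]}}

```text
clock: 16.7
eef_pos: [606.4, -118.5, 99.3]
eef_rot: [3.14, -0.0, 1.452]
wrist_force: [1.7, 1.2, 1.0]
finger_gap: 13.6
```

```bash
python3 -c "from h import *;st()"
```

```text
16.7 p [ 606.4 -118.5   99.3] yaw 83.19 F [1.7 1.2 1. ] M [ 0.115 -0.294 -0.075] j6 -0.134 gap 13.6
```

Request:
{"fn": "arm_command", "kwargs": {"rows": [0,0,-0.6,-9,5,0,0,-0.6,-9,5]}}

```text
clock: 16.95
eef_pos: [606.0, -118.5, 97.6]
eef_rot: [3.142, 0.0, 1.133]
wrist_force: [-1.1, 0.2, 0.4]
finger_gap: 13.7
```

```bash
python3 -c "from h import *;st()"
```

```text
16.95 p [ 606.  -118.5   97.6] yaw 64.91 F [-1.1  0.2  0.4] M [0.096 0.217 0.218] j6 0.185 gap 13.7
```

Request:
{"fn": "arm_command", "kwargs": {"rows": [0,0,-0.6,-9,5]}}

```text
clock: 17.08
eef_pos: [605.8, -118.5, 96.9]
eef_rot: [-3.141, 0.0, 0.976]
wrist_force: [-3.3, 0.5, -0.3]
finger_gap: 13.5
```

```bash
python3 -c "from h import *;st()"
```

```text
17.07 p [ 605.8 -118.5   96.9] yaw 55.91 F [-3.3  0.5 -0.3] M [0.213 0.43  0.239] j6 0.343 gap 13.5
```

Request:
{"fn": "arm_command", "kwargs": {"rows": [0,0,-0.6,-9,5]}}

```text
clock: 17.2
eef_pos: [605.6, -118.4, 96.2]
eef_rot: [-3.141, 0.001, 0.819]
wrist_force: [-3.7, 0.7, 1.1]
finger_gap: 13.5
```

```bash
python3 -c "from h import *;st()"
```

```text
17.2 p [ 605.6 -118.4   96.2] yaw 46.91 F [-3.7  0.7  1.1] M [0.292 0.645 0.278] j6 0.5 gap 13.5
```

Request:
{"fn": "arm_command", "kwargs": {"rows": [0,0,0,0,50,0,0,0,0,50,0,0,46,0,50,-1,57,0,5,50,-1,57.5,0,5,50]}}

```text
clock: 17.82
eef_pos: [604.1, -3.1, 142.9]
eef_rot: [3.14, -0.001, 1.002]
wrist_force: [-0.3, 0.1, -0.7]
finger_gap: 49.9
```

Request:
{"fn": "arm_command", "kwargs": {"rows": [-1,57.5,0,5,50,-1,57.5,0,5.4,50,0,0,0,0,40,0,0,-22,0,40,0,0,-23,0,40]}}

```text
clock: 18.45
eef_pos: [602.3, 110.1, 96.9]
eef_rot: [3.141, -0.0, 1.181]
wrist_force: [0.3, 0.2, -0.0]
finger_gap: 39.9
```

```bash
python3 -c "from h import *;st()"
```

```text
18.45 p [602.3 110.1  96.9] yaw 67.64 F [ 0.3  0.2 -0. ] M [ 0.004 -0.105  0.004] j6 0.511 gap 39.9
```

Request:
{"fn": "arm_command", "kwargs": {"rows": [0,0.8,0,0,5,0,0,0,0,5,0,0,0,0,5,0,0,0,0,5]}}

```text
clock: 18.95
eef_pos: [601.8, 111.8, 97.7]
eef_rot: [-3.141, -0.0, 1.18]
wrist_force: [-3.5, 1.5, 0.2]
finger_gap: 13.5
```

Request:
{"fn": "arm_command", "kwargs": {"rows": [0,0,-0.6,-8,5,0,0,-0.6,-8,5]}}

```text
clock: 19.2
eef_pos: [601.6, 111.9, 96.1]
eef_rot: [-3.141, 0.0, 0.896]
wrist_force: [-4.8, 2.2, -0.1]
finger_gap: 13.4
```

```bash
python3 -c "from h import *;st()"
```

```text
19.2 p [601.6 111.9  96.1] yaw 51.36 F [-4.8  2.2 -0.1] M [0.397 0.94  0.271] j6 0.798 gap 13.4
```

Request:
{"fn": "arm_command", "kwargs": {"rows": [0,0,-0.6,-8,5]}}

```text
clock: 19.32
eef_pos: [601.5, 112.0, 95.5]
eef_rot: [-3.141, 0.001, 0.757]
wrist_force: [-6.4, 2.2, 0.4]
finger_gap: 13.3
```

```bash
python3 -c "from h import *;st()"
```

```text
19.32 p [601.5 112.   95.5] yaw 43.36 F [-6.4  2.2  0.4] M [0.472 1.02  0.307] j6 0.938 gap 13.3
```

Request:
{"fn": "arm_command", "kwargs": {"rows": [0,0,-0.5,-6,5]}}

```text
clock: 19.45
eef_pos: [601.4, 112.1, 94.9]
eef_rot: [-3.14, 0.001, 0.653]
wrist_force: [-5.6, 2.7, 0.2]
finger_gap: 13.6
```

```bash
python3 -c "from h import *;st()"
```

```text
19.45 p [601.4 112.1  94.9] yaw 37.4 F [-5.6  2.7  0.2] M [0.529 1.127 0.293] j6 1.042 gap 13.6
```

Request:
{"fn": "arm_command", "kwargs": {"rows": [0,0,0,2,5,0,0,0,2,5]}}

```text
clock: 19.7
eef_pos: [601.4, 112.1, 95.0]
eef_rot: [-3.14, 0.001, 0.727]
wrist_force: [-5.1, 2.4, 0.7]
finger_gap: 13.7
```

```bash
python3 -c "from h import *;st()"
```

```text
19.7 p [601.4 112.1  95. ] yaw 41.65 F [-5.1  2.4  0.7] M [ 0.443  0.958 -0.186] j6 0.968 gap 13.7
```

Request:
{"fn": "arm_command", "kwargs": {"rows": [0,0,0,2,5]}}

```text
clock: 19.82
eef_pos: [601.4, 112.0, 95.0]
eef_rot: [-3.14, 0.001, 0.762]
wrist_force: [-5.4, 2.3, 0.4]
finger_gap: 13.9
```

```bash
python3 -c "from h import *;st()"
```

```text
19.82 p [601.4 112.   95. ] yaw 43.66 F [-5.4  2.3  0.4] M [ 0.37   0.985 -0.179] j6 0.933 gap 13.9
```

Request:
{"fn": "arm_command", "kwargs": {"rows": [0,0,0,-3,5,0,0,0,-3,5]}}

```text
clock: 20.08
eef_pos: [601.4, 112.1, 95.0]
eef_rot: [-3.141, 0.001, 0.655]
wrist_force: [-4.8, 2.0, -0.3]
finger_gap: 13.7
```

```bash
python3 -c "from h import *;st()"
```

```text
20.07 p [601.4 112.1  95. ] yaw 37.53 F [-4.8  2.  -0.3] M [0.526 1.067 0.292] j6 1.04 gap 13.7
```

Request:
{"fn": "arm_command", "kwargs": {"rows": [0,0,0,-1,5]}}

```text
clock: 20.2
eef_pos: [601.4, 112.1, 94.9]
eef_rot: [-3.14, 0.001, 0.638]
wrist_force: [-5.3, 3.2, 0.3]
finger_gap: 13.6
```

```bash
python3 -c "from h import *;st()"
```

```text
20.2 p [601.4 112.1  94.9] yaw 36.56 F [-5.3  3.2  0.3] M [0.569 1.027 0.292] j6 1.057 gap 13.6
```

Request:
{"fn": "arm_command", "kwargs": {"rows": [0,0,0,0,50,0,0,0,0,50,0,0,46,0,50,1,-57,0,2.5,50,1,-57.5,0,2.5,50]}}

```text
clock: 20.82
eef_pos: [604.3, -4.0, 141.7]
eef_rot: [3.14, -0.001, 0.729]
wrist_force: [0.2, -0.5, 0.8]
finger_gap: 49.7
```

Request:
{"fn": "arm_command", "kwargs": {"rows": [1,-57.5,0,2.5,50,1,-57.5,0,2.5,50,0,0,0,0,40,0,0,-22,0,40,0,0,-23,0,40]}}

```text
clock: 21.45
eef_pos: [606.3, -117.1, 95.7]
eef_rot: [3.141, -0.001, 0.813]
wrist_force: [-1.1, -1.2, -0.5]
finger_gap: 40.5
```

```bash
python3 -c "from h import *;st()"
```

```text
21.45 p [ 606.3 -117.1   95.7] yaw 46.6 F [-1.1 -1.2 -0.5] M [-0.006 -0.02   0.071] j6 0.507 gap 40.5
```

Request:
{"fn": "arm_command", "kwargs": {"rows": [0,-1,0,0,5,0,0,0,0,5,0,0,0,0,5,0,0,0,0,5]}}

```text
clock: 21.95
eef_pos: [605.8, -118.0, 96.4]
eef_rot: [-3.141, -0.0, 0.813]
wrist_force: [-3.0, 3.9, -0.2]
finger_gap: 13.8
```

```bash
python3 -c "from h import *;st()"
```

```text
21.95 p [ 605.8 -118.    96.4] yaw 46.61 F [-3.   3.9 -0.2] M [0.793 0.451 0.12 ] j6 0.505 gap 13.8
```

Request:
{"fn": "arm_command", "kwargs": {"rows": [0,0,-0.6,-8,5,0,0,-0.6,-8,5]}}

```text
clock: 22.2
eef_pos: [605.6, -117.9, 95.0]
eef_rot: [-3.14, 0.0, 0.53]
wrist_force: [-4.2, 5.2, -0.1]
finger_gap: 13.6
```

```bash
python3 -c "from h import *;st()"
```

```text
22.2 p [ 605.6 -117.9   95. ] yaw 30.37 F [-4.2  5.2 -0.1] M [0.977 0.823 0.222] j6 0.788 gap 13.6
```

Request:
{"fn": "arm_command", "kwargs": {"rows": [0,0,-0.5,-5,5]}}

```text
clock: 22.32
eef_pos: [605.6, -117.9, 94.5]
eef_rot: [-3.14, 0.001, 0.444]
wrist_force: [-4.8, 5.8, 1.2]
finger_gap: 13.7
```

```bash
python3 -c "from h import *;st()"
```

```text
22.32 p [ 605.6 -117.9   94.5] yaw 25.42 F [-4.8  5.8  1.2] M [1.019 0.82  0.396] j6 0.875 gap 13.7
```

Request:
{"fn": "arm_command", "kwargs": {"rows": [0,0,-0.3,-4,5]}}

```text
clock: 22.45
eef_pos: [605.5, -117.8, 94.2]
eef_rot: [-3.14, 0.001, 0.375]
wrist_force: [-4.7, 6.5, 0.4]
finger_gap: 13.7
```

```bash
python3 -c "from h import *;st()"
```

```text
22.45 p [ 605.5 -117.8   94.2] yaw 21.48 F [-4.7  6.5  0.4] M [1.122 0.881 0.334] j6 0.944 gap 13.7
```

Request:
{"fn": "arm_command", "kwargs": {"rows": [0,0,0,0,50,0,0,0,0,50,0,0,46,0,50,-1,57,0,3.7,50,-1,57.5,0,3.7,50]}}

```text
clock: 23.08
eef_pos: [604.2, -3.5, 140.8]
eef_rot: [3.141, -0.002, 0.507]
wrist_force: [0.7, 0.6, -0.8]
finger_gap: 49.8
```

Request:
{"fn": "arm_command", "kwargs": {"rows": [-1,57.5,0,3.7,50,-1,57.5,0,3.8,50,0,0,0,0,40,0,0,-22,0,40,0,0,-23,0,40]}}

```text
clock: 23.7
eef_pos: [602.4, 109.8, 94.8]
eef_rot: [3.141, -0.001, 0.636]
wrist_force: [-0.4, -0.9, 0.3]
finger_gap: 39.7
```

```bash
python3 -c "from h import *;st()"
```

```text
23.7 p [602.4 109.8  94.8] yaw 36.45 F [-0.4 -0.9  0.3] M [-0.084 -0.05  -0.002] j6 1.055 gap 39.7
```

Request:
{"fn": "arm_command", "kwargs": {"rows": [-0.5,1.5,0,0,5,0,0,0,0,5,0,0,0,0,5,0,0,0,0,5]}}

```text
clock: 24.2
eef_pos: [601.7, 112.5, 95.6]
eef_rot: [3.141, -0.001, 0.637]
wrist_force: [-0.9, 2.3, 1.0]
finger_gap: 13.5
```

Request:
{"fn": "arm_command", "kwargs": {"rows": [0,0,-0.5,-7,5]}}

```text
clock: 24.32
eef_pos: [601.6, 112.5, 94.9]
eef_rot: [3.142, -0.001, 0.513]
wrist_force: [-1.0, 2.5, -0.4]
finger_gap: 13.7
```

```bash
python3 -c "from h import *;st()"
```

```text
24.32 p [601.6 112.5  94.9] yaw 29.39 F [-1.   2.5 -0.4] M [0.604 0.097 0.352] j6 1.183 gap 13.7
```

Request:
{"fn": "arm_command", "kwargs": {"rows": [0,0,-0.4,-5,5]}}

```text
clock: 24.45
eef_pos: [601.6, 112.6, 94.4]
eef_rot: [-3.141, -0.001, 0.425]
wrist_force: [-0.1, 3.7, 0.7]
finger_gap: 13.4
```

```bash
python3 -c "from h import *;st()"
```

```text
24.45 p [601.6 112.6  94.4] yaw 24.32 F [-0.1  3.7  0.7] M [0.611 0.099 0.346] j6 1.271 gap 13.4
```

Request:
{"fn": "arm_command", "kwargs": {"rows": [0,0,-0.2,-3,5]}}

```text
clock: 24.58
eef_pos: [601.6, 112.6, 94.2]
eef_rot: [-3.141, -0.001, 0.373]
wrist_force: [-0.3, 3.3, 0.2]
finger_gap: 13.7
```

```bash
python3 -c "from h import *;st()"
```

```text
24.57 p [601.6 112.6  94.2] yaw 21.39 F [-0.3  3.3  0.2] M [0.71  0.158 0.383] j6 1.322 gap 13.7
```

Request:
{"fn": "arm_command", "kwargs": {"rows": [0,0,0,2,5,0,0,0,2,5]}}

```text
clock: 24.82
eef_pos: [601.6, 112.5, 94.0]
eef_rot: [-3.141, -0.001, 0.448]
wrist_force: [-1.4, 5.4, 0.4]
finger_gap: 13.6
```

```bash
python3 -c "from h import *;st()"
```

```text
24.82 p [601.6 112.5  94. ] yaw 25.7 F [-1.4  5.4  0.4] M [ 0.994  0.054 -0.095] j6 1.247 gap 13.6
```

Request:
{"fn": "arm_command", "kwargs": {"rows": [0,0,0,2,5]}}

```text
clock: 24.95
eef_pos: [601.6, 112.5, 93.9]
eef_rot: [-3.141, -0.001, 0.483]
wrist_force: [0.7, 4.8, 0.0]
finger_gap: 13.9
```

```bash
python3 -c "from h import *;st()"
```

```text
24.95 p [601.6 112.5  93.9] yaw 27.68 F [0.7 4.8 0. ] M [ 0.986 -0.024 -0.095] j6 1.212 gap 13.9
```

Request:
{"fn": "arm_command", "kwargs": {"rows": [0,0,0,-2,5,0,0,0,-2,5]}}

```text
clock: 25.2
eef_pos: [601.6, 112.5, 93.9]
eef_rot: [-3.141, -0.001, 0.412]
wrist_force: [0.1, 5.6, -0.3]
finger_gap: 13.7
```

```bash
python3 -c "from h import *;st()"
```

```text
25.2 p [601.6 112.5  93.9] yaw 23.59 F [ 0.1  5.6 -0.3] M [0.959 0.028 0.386] j6 1.284 gap 13.7
```

Request:
{"fn": "arm_command", "kwargs": {"rows": [0,0,0,-2,5]}}

```text
clock: 25.32
eef_pos: [601.6, 112.5, 93.9]
eef_rot: [-3.141, -0.0, 0.377]
wrist_force: [-1.5, 6.2, -0.3]
finger_gap: 13.6
```

```bash
python3 -c "from h import *;st()"
```

```text
25.32 p [601.6 112.5  93.9] yaw 21.58 F [-1.5  6.2 -0.3] M [1.05  0.078 0.346] j6 1.319 gap 13.6
```

Request:
{"fn": "arm_command", "kwargs": {"rows": [0,0,0,-3,5,0,0,0,0,50,0,0,0,0,50,0,0,46,0,50,1,-57,0,1.5,50]}}

```text
clock: 25.95
eef_pos: [603.9, 56.7, 143.2]
eef_rot: [3.14, -0.005, 0.355]
wrist_force: [0.4, -0.4, -0.1]
finger_gap: 48.8
```

Request:
{"fn": "arm_command", "kwargs": {"rows": [1,-57.5,0,1.5,50,1,-58,0,0,50,1,-58,0,0,50,0,0,0,0,40,0,0,-22,0,40]}}

```text
clock: 26.58
eef_pos: [606.1, -118.8, 118.8]
eef_rot: [3.14, -0.002, 0.375]
wrist_force: [-0.0, -0.5, -0.4]
finger_gap: 39.9
```

Request:
{"fn": "arm_command", "kwargs": {"rows": [0,0,-23,0,40]}}

```text
clock: 26.7
eef_pos: [605.6, -117.8, 94.4]
eef_rot: [3.141, -0.0, 0.376]
wrist_force: [0.2, 0.8, -0.2]
finger_gap: 40.0
```

```bash
python3 -c "from h import *;st()"
```

```text
26.7 p [ 605.6 -117.8   94.4] yaw 21.56 F [ 0.2  0.8 -0.2] M [ 0.026 -0.043  0.064] j6 0.943 gap 40.0
```

Request:
{"fn": "arm_command", "kwargs": {"rows": [0,0,0,0,5,0,0,0,0,5,0,0,0,0,5,0,0,0,0,5]}}

```text
clock: 27.2
eef_pos: [605.7, -117.5, 95.5]
eef_rot: [-3.141, -0.001, 0.376]
wrist_force: [-0.5, 5.1, -0.1]
finger_gap: 13.4
```

Request:
{"fn": "arm_command", "kwargs": {"rows": [0,0,0,2,5,0,0,0,2,5]}}

```text
clock: 27.45
eef_pos: [605.7, -117.5, 95.5]
eef_rot: [-3.141, -0.001, 0.446]
wrist_force: [0.2, 4.6, 0.3]
finger_gap: 13.6
```

```bash
python3 -c "from h import *;st()"
```

```text
27.45 p [ 605.7 -117.5   95.5] yaw 25.57 F [0.2 4.6 0.3] M [ 0.903  0.017 -0.127] j6 0.873 gap 13.6
```

Request:
{"fn": "arm_command", "kwargs": {"rows": [0,0,0,1,5]}}

```text
clock: 27.58
eef_pos: [605.7, -117.5, 95.5]
eef_rot: [-3.141, -0.001, 0.463]
wrist_force: [-1.2, 4.8, -0.2]
finger_gap: 13.8
```

```bash
python3 -c "from h import *;st()"
```

```text
27.57 p [ 605.7 -117.5   95.5] yaw 26.55 F [-1.2  4.8 -0.2] M [ 0.876  0.043 -0.021] j6 0.855 gap 13.8
```

Request:
{"fn": "arm_command", "kwargs": {"rows": [0,0,0,-2,5,0,0,0,-2,5]}}

```text
clock: 27.82
eef_pos: [605.7, -117.5, 95.5]
eef_rot: [-3.141, -0.001, 0.392]
wrist_force: [-0.6, 6.1, 0.5]
finger_gap: 13.5
```

```bash
python3 -c "from h import *;st()"
```

```text
27.82 p [ 605.7 -117.5   95.5] yaw 22.48 F [-0.6  6.1  0.5] M [0.895 0.042 0.416] j6 0.927 gap 13.5
```

Request:
{"fn": "arm_command", "kwargs": {"rows": [0,0,0,-2,5]}}

```text
clock: 27.95
eef_pos: [605.7, -117.5, 95.4]
eef_rot: [-3.141, -0.001, 0.357]
wrist_force: [-0.6, 4.3, -0.0]
finger_gap: 13.6
```

```bash
python3 -c "from h import *;st()"
```

```text
27.95 p [ 605.7 -117.5   95.4] yaw 20.48 F [-0.6  4.3 -0. ] M [0.887 0.13  0.387] j6 0.962 gap 13.6
```

Request:
{"fn": "arm_command", "kwargs": {"rows": [0,0,0,-2,5]}}

```text
clock: 28.08
eef_pos: [605.7, -117.5, 95.5]
eef_rot: [-3.141, -0.001, 0.323]
wrist_force: [-1.7, 4.8, -0.3]
finger_gap: 13.5
```

```bash
python3 -c "from h import *;st()"
```

```text
28.07 p [ 605.7 -117.5   95.5] yaw 18.48 F [-1.7  4.8 -0.3] M [0.91  0.093 0.403] j6 0.997 gap 13.5
```

Request:
{"fn": "arm_command", "kwargs": {"rows": [0,0,0,0,50,0,0,0,0,50,0,0,50,0,50,0,0,50,0,50,-40,0,40,0,50]}}

```text
clock: 28.7
eef_pos: [566.0, -118.5, 236.6]
eef_rot: [3.141, -0.001, 0.323]
wrist_force: [-0.8, 0.2, 0.8]
finger_gap: 50.2
```

Request:
{"fn": "arm_command", "kwargs": {"rows": [-30,-40,10,0,50,-30,-50,0,0,50,-30,-50,0,0,50,-30,-50,0,0,50,0,0,0,0,50]}}

```text
clock: 29.32
eef_pos: [443.6, -311.1, 245.0]
eef_rot: [3.141, 0.0, 0.318]
wrist_force: [0.0, -0.3, 0.1]
finger_gap: 49.8
```

Run:
```python
from h import *
st()
for n in('top','scene'):
    c=cam(n,n+'9.png')
    for R in((603,112),(606,-117)):
        try: knob(c,R)
        except Exception as e: print(n,R,'hidden')
    P=cloud(c);H,S,V=cv2.split(cv2.cvtColor(c['image'],cv2.COLOR_BGR2HSV))
    for y0 in(60,-60):
        ss=(abs(P[...,1]-y0-4)<25)&(abs(P[...,0]-604)<8)&(P[...,2]>45)&(P[...,2]<80)&(S<90); print(n,'bar z at',y0,ss.sum(),np.median(P[ss][:,2]).round(1) if ss.any() else None)
    o=(H>8)&(H<20)&(S>150)&(P[...,2]>60)&(P[...,2]<90)&(abs(P[...,0]-538)<40)&(abs(P[...,1])<50)
    print('tab',P[o].mean(0).round(1) if o.any() else None)
cv2.imwrite('pics/end.png',cv2.resize(c['image'][170:330,200:400],(800,640))[:600])
```

```text
29.32 p [ 443.6 -311.1  245. ] yaw 18.24 F [ 0.  -0.3  0.1] M [-0.045 -0.026 -0.032] j6 0.574 gap 49.8
knob n 63 ztop 110.7 c [601.  115.7] sz [37.7 13.5] ang 19.3
knob n 64 ztop 110.4 c [ 604.7 -113.2] sz [38.5 13. ] ang 19.4
top bar z at 60 122 60.8
top bar z at -60 124 60.8
tab [536.8  -0.7  75.2]
knob n 55 ztop 108.5 c [602.7 112.2] sz [42.5 15.1] ang 22.4
knob n 59 ztop 108.8 c [ 606.7 -117.7] sz [41. 14.] ang 22.1
scene bar z at 60 90 59.9
scene bar z at -60 103 60.0
tab [538.8  -6.6  73.1]
```

View pics/end.png

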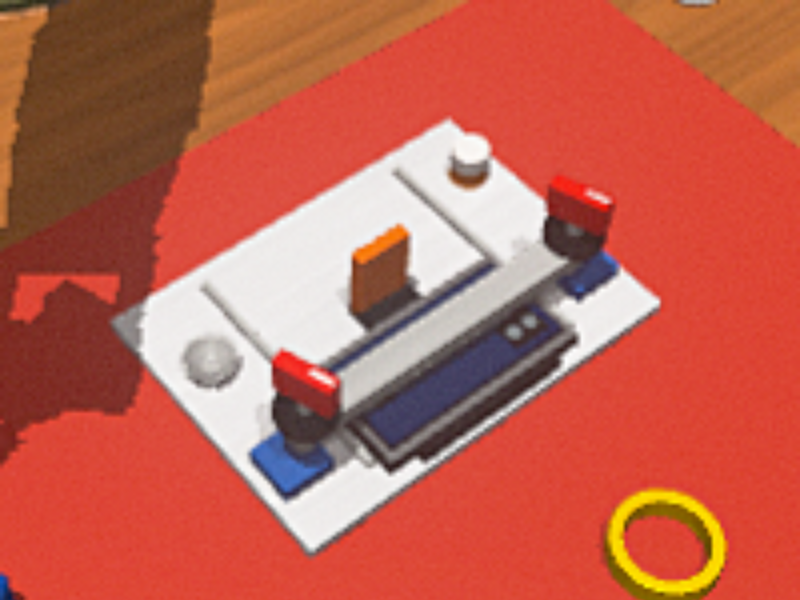

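View pics/top9.png

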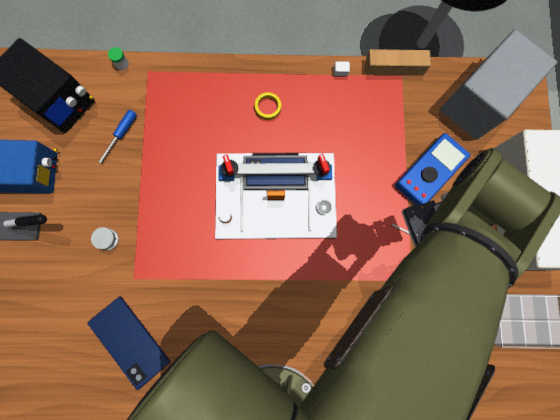

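The two end views show the tray home with the phone in it: tab at (377,265) in the scene crop and (276,195) in the top view. The bar is level and both wings are parallel. The jar, dish, tape, driver and multimeter are where they were, and the arm is clear.

```bash
python3 -c "
from cell import manip
print(manip.sign_off())"
```

```text
the job is handed in; nothing more can be done
None
```

The tray is fully home, the bar is down and level, and the job was handed in at about 29 s on the robot's clock.

- **Tray:** I slid it 100 mm until it touched the back stop at about 14 N. In the last pictures the tab stands about 67 mm in front of the line of the knobs, and the phone is on its tray.
- **Turning the knobs:** I turned them alternately, starting with the right: four large turns on each, then a last trim of about 3° on each. By the grip angles the ends never differed by more than about 2 mm. The feet landed at about 2.3 rad, and both knobs ended at about 2.84 rad.
- **Load:** The right screw felt about 41 N at the end (moments of about +0.40 and −0.075 N m). The left felt about 34 N before its last 3°, which works out to about 38–40 N now. I did not measure the left again after that. A spring estimate from the landing angle gives about 45 N.
- **Level:** The bar's height agrees at both ends to 0.1 mm in each camera. The two cameras put it 0.8 mm apart, within their calibration. The two wings are parallel to within 0.3°.
- **Other things on the bench:** The jar, dish, tape, driver and multimeter look unmoved and nothing fell. The arm hid most of the tweezers and the loose phone on the right in the last top view, and I did not check the solder spool on its own.

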